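Stop the slot mortiser with its bar switch and rack the rail

ROBOT

A 6-joint arm with a two-finger parallel gripper is mounted at the origin on the work surface. World frame = base frame: x ahead of the robot, y to its left, z up, the work surface at z = 0. Lengths are in mm, angles in rad, forces in N, time in s.
With the tool pointing down it reaches from about 400 to 925 mm from the base axis. Payload 12.5 kg.
Tool frame: the origin (TCP) lies midway between the tips of the shut fingers; the grasp point (between the pads) lies 19 mm behind it; z points along the fingers, y is the line along which they close (so a half turn about z gives the same grasp; the last joint's range is limited). The gripper opens to 95 mm and grips with 3 to 60 N. Pads are 20 mm wide; open, the fingers measure 119 mm over their backs; the gripper's body (75 mm by 180 mm) begins 59 mm behind the grasp point.
Start: joints at [-1.387, 0.491, 1.559, -0, 1.092, -0.106], TCP at [178.623, -598.95, 214.661] pointing down, gripper open.
Joint ranges: [-3.1, 3.1], [-0.84, 2.19], [0.05, 2.79], [-1.13, 4.28], [0.06, 2.93], [-2.69, 2.69]. Speed limits (rad/s): [2.22, 2.22, 2.79, 3.14, 3.14, 3.14].

INTERFACE

Orientations are given as [roll, pitch, yaw] about the fixed x, y, z axes, in that order (R = Rz(yaw) Ry(pitch) Rx(roll)).
In Python, from cell import env gives the robot as it stands.
- The arm moves only by the tool arm_command, never from a script. Its argument "targets" is a list of rows, each a list of 5 numbers: the shift along the tool's x, y, z in mm, then the turn about the tool's z in degrees, then the opening, from 0 (shut) to 1 (fully open). In form: [[tx, ty, tz, roll, fingers], ...]. A call has 1 to 5 rows; each row is the pose to reach, as a shift and turn from the pose commanded when the call began, along the tool's axes at that moment; what a row does not reach only later rows make up. A row lasts 1/10 s, in which the tool goes at most 50 mm and 8.59 degrees, less where a joint would pass 70% of its speed; a pose out of reach is approached as far as the arm can. A call with a gripper value outside its range is refused whole. The fingers move at their own pace and stop on an object; the grip force is fixed at half the most. Time passes only in rows, so rows that repeat a pose let the fingers close. It gives the time, the measured TCP pose, the force, the opening and the grip force at its end, in the units of the state.
- env.state(): the state, without advancing time (a new reading comes with each control period).
- env.read_camera(name): name is "scene" or "top"; returns a dict with "frame" (480x640x3 uint8, red, green, blue), "vertical_fov" (degrees; the focal length in pixels is half the picture's height over the tangent of half this angle, whatever the lens; pixels are square), "cx", "cy" (the principal point, pixels), "world_from_camera" (4x4, takes a point from camera to world coordinates). Camera axes: x right, y down, z forward; pixel columns grow to the right and rows downward; lengths in mm; the calibration is good to about 2 mm. A picture is of the moment at which its call begins. There is no depth.
- env.job_done(): hands the job in; it is judged then, once.
The state is a dict: "t": time; "joints": joint angles; "qvel": joint speeds; "tau": joint torques, N m; "eef_pos": TCP position; "tcp_rot": TCP orientation; "ft_force": force on the tool from outside, world axes, zero at the start; "moment": the same for the moment, N m; "opening": opening from 0.0 (shut) to 1.0 (fully open); "grip_force": force on a finger pad.
Only numpy, scipy, OpenCV 4.12 (cv2) and the standard library are available. Lean on these libraries where they do the work, as an engineer would, in place of code of your own. Each camera call takes 0.05 s, during which the arm holds its last target. There are 200 camera calls.

TASK

Stop the slot mortiser: press the long hinged bar along its front fully home, pushing near the middle so that both ends go down evenly. Then take the wooden rail off the machine's bed and set it down gently on the rack in the free place in front of the finished rail, the same way up as it lay, across both bearers and parallel to the finished rail. Leave the finished rail and the other things on the bench where they are.

Things in the scene. Friction and masses are not known exactly. Their poses are not given: they have to be found in the camera images.
- stop_bar (a joint): swing of the bar switch about its long hinge, rad: 0 = fully up (not pressed), 0.24 = fully home (pressed, its face level). Hinged 50 mm behind the bar's centre line, on the side away from the robot, so it is pressed straight down, 12 mm of travel at its centre line. Stiff (about 8 N at the middle), no return spring: it stays where it is pushed. Starts at 0 to 0.05
- bar_twist (a joint): rock of the bar about its middle, rad: 0 = both ends level. The bar gives about 0.06 rad per N m (a press of 10 N made 50 mm from the middle rocks it about 0.03 rad, its ends then 9 mm apart in height) and springs level when let go
- bar_mid (a point): middle of the upper face of the bar switch: a plain steel flat 300 mm long (its y), 50 mm wide, 12 mm thick, along the machine's front edge nearest the robot. When fully home this point is 72 mm above the bench. x points away from the robot and tilts with the bar
- mortiser: slot mortiser, fixed: origin on the bench under its bed, x away from the robot, y along bed and bar. Bed top 70 mm high, x -60 to +90, y -160 to +160 mm. Fence 30 mm above the bed, face at x = 37, in two halves with a 110 mm gap in the middle (finger room). Behind the gap a spindle nose from x = 100 and a motor from x = 150, top 132 mm above the bench. Bar's centre line at x = -120
- rail_center (a point): centre of the beech rail that lies on the machine's bed along the fence: 240 mm long (its y), 30 mm wide (its x), 44 mm high (its z), 0.15 to 0.32 kg, with two slots in its far side. Underside on the bed at 70 mm, so the centre starts 92 mm above the bench
- done_rail_center (a point): centre of the finished rail, same size and shape, lying across both bearers at the far side of the rack
- rack: rack, fixed: plywood board 260 (x) x 280 (y) x 15 mm with two bearers running along its x at y = -70 and +70 mm, 22 mm wide, tops 40 mm above the bench. Origin under the board's centre on the bench, x away from the robot. Machine and rack stand side by side; either may be the left one
- rack_place (a point): middle of the free place, on the nearer (robot's) side of the finished rail, at the height of the bearers' tops (40 mm), half-way between the bearers; same axes as the rack. A rail laid here lies along y
- glue_bottle: white glue bottle, 54 mm across, 150 mm tall, upright in the middle between the machine and the rack; leave it alone
- dowel_jar: glass jar with a steel cap, 60 mm across, 90 mm tall, upright behind the glue bottle; leave it alone
- chip_brush: bench brush lying on the bench near the robot, left; leave it alone
- screwdriver: screwdriver lying at the right side; leave it alone
- tape_roll: flat roll of paper tape, 90 mm across, 24 mm high, at the left side; leave it alone
- sanding_block: cork block 35 x 70 x 18 mm lying on the rack's board between the two bearers, under the level of the rails; leave it alone
- hammer: hammer lying at the back of the bench; leave it alone
Not all that is in view belongs to the job. What is shaped like the part that bears rail_center but pink is not meant.

How it is judged:
By the outcome, as a careful person would: the job done as asked, in the order asked, and still so for the second after the job is handed in, with the robot touching nothing.
It also fails if it takes over 64 s, if anything falls off the work surface, if the arm or the gripper's body presses on something with over 40 N, if the wrist force passes 120 N, or if a joint passes its speed limit or range.

## Working session

There is one attempt and no reset: what is moved stays moved. The work goes in short steps, Python scripts to look and compute and a tool call to move; the robot and the scene stay as the last step left them, time stands still between calls to the robot, and variables do not carry over. Pictures are saved under pics/ and viewed, at most 10 in all, crops included, and the job is handed in when it is done.

Besides the shell and the picture viewer there is one more tool, called after "Call:" in YAML: its name, and indented under it one key for each argument. arm_command: Moves the arm, as the interface text tells. Its arguments: {"type":"object","properties":{"targets":{"type":"array","items":{"type":"array","items":{"type":"number"}}}},"required":["targets"]}

```bash
mkdir -p pics; ls
cat > h.py <<'E'
import numpy as np, cv2, pickle
from cell import env
def snap(n,f=None):
    c=env.read_camera(n); 
    if f: cv2.imwrite(f,c["frame"][:,:,::-1])
    return c
def ray(c,u,v):
    T=np.array(c["world_from_camera"]); f=240/np.tan(np.radians(c["vertical_fov"])/2)
    return T[:3,3],T[:3,:3]@np.array([(u-c["cx"])/f,(v-c["cy"])/f,1])
def onz(c,u,v,z):
    o,d=ray(c,u,v); return o+d*(z-o[2])/d[2]
def proj(c,p):
    T=np.array(c["world_from_camera"]); f=240/np.tan(np.radians(c["vertical_fov"])/2)
    q=T[:3,:3].T@(np.array(p)-T[:3,3]); return q[:2]/q[2]*f+[c["cx"],c["cy"]]
E
python3 - <<'E'
from h import *
for n in("top","scene"):
    c=snap(n,f"pics/{n}0.png"); pickle.dump(c,open(n+"0.pkl","wb")); print(n,c["vertical_fov"],c["cx"],c["cy"],np.round(c["world_from_camera"],3).tolist())
print(env.state())
E
```

```text
pics
top 47.5798390817771 314.3167163298665 236.46376808216985 [[-0.004, -0.995, 0.1, 416.912], [-1.0, 0.003, -0.001, -20.748], [0.001, -0.1, -0.995, 1542.725], [0.0, 0.0, 0.0, 1.0]]
scene 54.83228530753861 327.9073981803062 240.998635999865 [[0.311, 0.832, -0.46, 1294.07], [0.951, -0.266, 0.161, -265.344], [0.011, -0.487, -0.873, 1479.012], [0.0, 0.0, 0.0, 1.0]]
{'t': 0.1, 'joints': array([-1.38659108e+00,  4.91537339e-01,  1.55937504e+00, -3.66940161e-06,
        1.09168666e+00, -1.05587595e-01]), 'qvel': array([ 0.00136802, -0.00317989, -0.00070686,  0.00010546,  0.00046028,
       -0.00159273]), 'tau': array([ 3.74797324e-03, -6.13621116e+01, -2.58606684e+01,  6.94505498e-02,
        4.69923019e-02, -4.67921041e-05]), 'eef_pos': array([ 178.58685839, -598.72938192,  214.10117293]), 'tcp_rot': array([-3.14059153e+00, -1.02828321e-04,  2.89794480e-01]), 'ft_force': array([ 0.74944166, -0.04008509, -0.08791057]), 'moment': array([ 0.01593904, -0.01482371,  0.04089166]), 'grip_force': 0.0, 'opening': 1.0016136252113998}
```

View pics/top0.png

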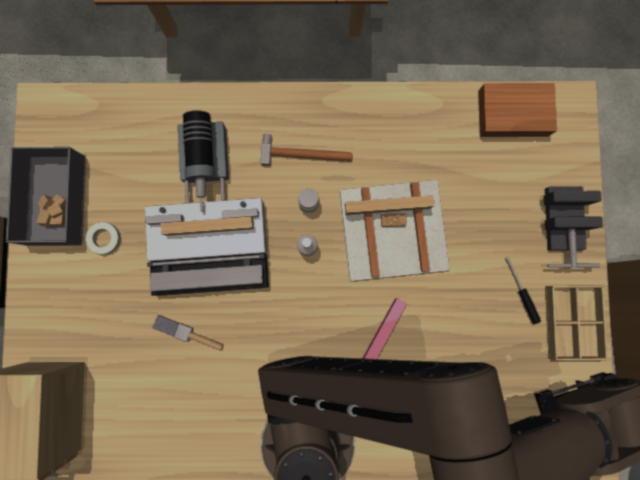

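View pics/scene0.png

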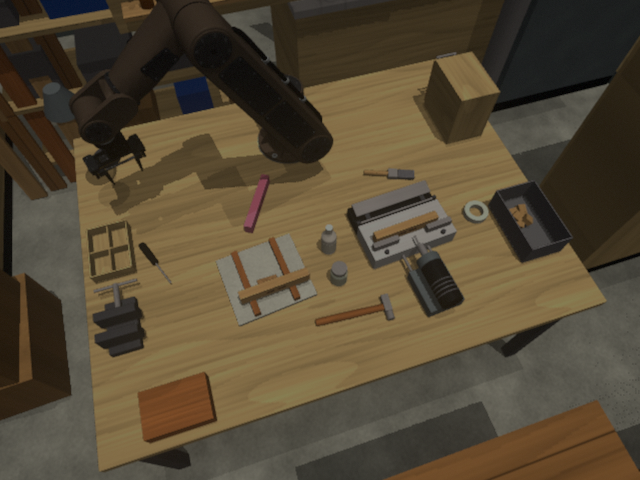

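The top view shows the machine on the left, with its bar at (208,277) and the rail on its bed at (208,226). The rack is at (395,230), the bottle at (307,245) and the jar at (309,200).
Things that could be taken for the rail, by top-view pixel: the wooden rail on the bed (208,226), the finished rail (390,203), the pink decoy (385,330). I choose the one on the bed, at (208,226), and check it in a close crop.

Run:
```python
from h import *
c=pickle.load(open("top0.pkl","rb")); im=c["frame"][:,:,::-1].copy()
cv2.imwrite("pics/crop1.png",cv2.resize(im[170:300,135:460],None,fx=2.4,fy=2.4,interpolation=cv2.INTER_CUBIC))
hsv=cv2.cvtColor(im,cv2.COLOR_BGR2HSV)
def rect(name,box,lo,hi,z):
    x0,y0,x1,y1=box; m=cv2.inRange(hsv[y0:y1,x0:x1],lo,hi)
    cs,_=cv2.findContours(m,cv2.RETR_EXTERNAL,cv2.CHAIN_APPROX_NONE)
    k=max(cs,key=cv2.contourArea); b=cv2.boxPoints(cv2.minAreaRect(k))+[x0,y0]
    P=np.array([onz(c,u,v,z)[:2] for u,v in b]); e1=P[1]-P[0];e2=P[2]-P[1]
    L=e1 if np.hypot(*e1)>np.hypot(*e2) else e2
    print(name,b.round(1).tolist(),"ctr",P.mean(0).round(1),"size",np.hypot(*e1).round(),np.hypot(*e2).round(),"ang of long from y",(np.degrees(np.arctan2(-L[0],L[1]))+90)%180-90)
rect("rail",(150,212,262,240),(8,90,90),(25,255,255),114)
rect("done",(340,190,440,216),(14,80,120),(28,255,255),84)
for p in[(390,203),(415,240),(370,250),(208,226),(208,277),(208,240),(355,250)]: print(p,hsv[p[1],p[0]])
```

```text
rail [[160.7, 222.5], [251.2, 215.8], [252.1, 227.7], [161.6, 234.4]] ctr [591.1 262.8] size 240.0 32.0 ang of long from y 4.080724725325496
done [[344.6, 201.1], [432.6, 194.5], [433.4, 205.6], [345.5, 212.1]] ctr [ 652.5 -224.9] size 240.0 30.0 ang of long from y 4.087379344736576
(390, 203) [ 15 113 167]
(415, 240) [ 23  26 170]
(370, 250) [ 11 151 142]
(208, 226) [ 16 113 169]
(208, 277) [  9  19 134]
(208, 240) [111  10 183]
(355, 250) [ 28  22 175]
```

View pics/crop1.png

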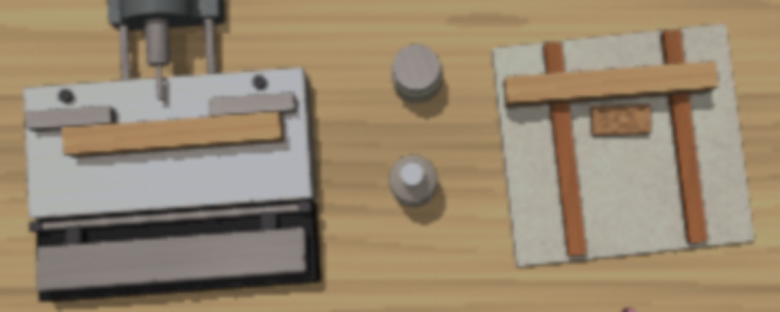

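The crop confirms it. The natural-wood rail lies on the grey bed against the split fence, in crop pixels (62–280, 115–155). The bar's face has its corners at about (38,250), (303,228), (305,270) and (40,290). The rack board's corners are at (492,47), (725,25), (752,242) and (518,265).

Run:
```python
from h import *
c=pickle.load(open("top0.pkl","rb"))
def quad(n,q,z):
    P=np.array([onz(c,135+u/2.4,170+v/2.4,z)[:2] for u,v in q]); m=P.mean(0)
    print(n,P.round(0).tolist(),"ctr",m.round(1)); 
    for i in range(4):
        e=P[(i+1)%4]-P[i]; print("  edge",np.hypot(*e).round(),np.degrees(np.arctan2(e[1],e[0])).round(1))
    return m
b=quad("bar",[(38,250),(303,228),(305,270),(40,290)],82)
r=quad("rack",[(492,47),(725,25),(752,242),(518,265)],15)
quad("bed",[(25,88),(303,68),(312,203),(32,220)],70)
R=np.array([591.1,262.8]);D=np.array([652.5,-224.9])
a=np.radians(4.1); M=np.array([[np.cos(a),np.sin(a)],[-np.sin(a),np.cos(a)]])
print("rail in machine axes from bar",M@(R-b)); 
a=np.radians(5.); M=np.array([[np.cos(a),np.sin(a)],[-np.sin(a),np.cos(a)]])
print("done in rack",M@(D-r))
s=pickle.load(open("scene0.pkl","rb"));print("scene px of rail,done,bar",proj(s,[*R,114]),proj(s,[*D,84]),proj(s,[*b,82]))
```

```text
bar [[463.0, 416.0], [487.0, 120.0], [440.0, 118.0], [419.0, 413.0]] ctr [452.2 266.7]
  edge 296.0 -85.5
  edge 47.0 -176.9
  edge 295.0 94.1
  edge 45.0 4.4
rack [[704.0, -96.0], [729.0, -373.0], [472.0, -397.0], [446.0, -124.0]] ctr [ 587.7 -247.4]
  edge 278.0 -84.7
  edge 259.0 -174.5
  edge 275.0 95.4
  edge 259.0 6.2
bed [[648.0, 439.0], [670.0, 123.0], [516.0, 112.0], [497.0, 427.0]] ctr [582.6 275.2]
  edge 317.0 -86.0
  edge 155.0 -175.9
  edge 316.0 93.3
  edge 151.0 4.6
rail in machine axes from bar [138.2624484  -13.86542343]
done in rack [66.55812399 16.80019209]
scene px of rail,done,bar [405.41685837 223.72059135] [274.09359921 282.27366201] [390.31762664 197.0643596 ]
```

Call:
arm_command:
  targets:
    - [45, 20, 0, -8, 0]
    - [90, 35, 0, -16, 0]
    - [135, 50, 0, -24, 0]
    - [180, 50, 0, -32, 0]
    - [225, 50, 0, -40, 0]

```text
t: 0.6
eef_pos: [410.2, -582.0, 213.9]
tcp_rot: [-3.141, -0.0, 0.993]
ft_force: [-0.0, -0.3, -0.3]
opening: 0.636
grip_force: 0.0
```

Call:
arm_command:
  targets:
    - [43, -25, 0, -7.5, 0]
    - [86, -49, 0, -15, 0]
    - [129, -74, 0, -22.5, 0]
    - [172, -98, 0, -30, 0]
    - [215, -123, 0, -37.5, 0]

```text
t: 1.1
eef_pos: [423.9, -333.3, 214.4]
tcp_rot: [-3.141, -0.0, 1.648]
ft_force: [1.6, 0.2, -0.3]
opening: 0.217
grip_force: 0.0
```

Call:
arm_command:
  targets:
    - [48, 5, 0, 0, 0]
    - [96, 10, 0, 0, 0]
    - [144, 15, 0, 0, 0]
    - [192, 20, 0, 0, 0]
    - [240, 25, 0, 0, 0]

```text
t: 1.6
eef_pos: [431.5, -92.4, 214.6]
tcp_rot: [-3.142, 0.0, 1.642]
ft_force: [0.7, -0.5, 0.3]
opening: 0.002
grip_force: 0.0
```

Call:
arm_command:
  targets:
    - [48, 5, 0, 0, 0]
    - [96, 10, 0, 0, 0]
    - [144, 16, 0, 0, 0]
    - [192, 22, 0, 0, 0]
    - [240, 28, 0, 0, 0]

```text
t: 2.1
eef_pos: [442.3, 149.2, 214.6]
tcp_rot: [3.142, 0.0, 1.643]
ft_force: [1.5, -0.3, 0.3]
opening: 0.002
grip_force: 0.0
```

Call:
arm_command:
  targets:
    - [48, 5, 0, 0, 0]
    - [96, 10, 15, 0, 0]
    - [115, 14, 45, 0, 0]
    - [115, 14, 75, 0, 0]
    - [115, 14, 100, 0, 0]

```text
t: 2.6
eef_pos: [447.7, 263.6, 112.8]
tcp_rot: [-3.14, 0.0, 1.644]
ft_force: [-0.1, -0.3, 1.2]
opening: 0.006
grip_force: 0.0
```

Call:
arm_command:
  targets:
    - [2, 2, 15, 0, 0]
    - [2, 2, 25, 0, 0]
    - [2, 2, 30, 0, 0]
    - [2, 2, 33, 0, 0]
    - [2, 2, 36, 0, 0]

```text
t: 3.1
eef_pos: [449.8, 264.9, 79.2]
tcp_rot: [-3.141, 0.0, 1.642]
ft_force: [-5.5, -0.5, 9.4]
opening: 0.008
grip_force: 3.7
```

Call:
arm_command:
  targets:
    - [0, 0, 2, 0, 0]
    - [0, 0, 4, 0, 0]
    - [0, 0, 5, 0, 0]
    - [0, 0, 6, 0, 0]
    - [0, 0, 6, 0, 0]

```text
t: 3.6
eef_pos: [449.7, 264.9, 73.3]
tcp_rot: [-3.141, 0.0, 1.642]
ft_force: [-2.0, 0.4, 4.2]
opening: 0.007
grip_force: 1.6
```

Call:
arm_command:
  targets:
    - [0, 0, 1, 0, 0]
    - [0, 0, 2, 0, 0]
    - [0, 0, 2, 0, 0]

```text
t: 3.9
eef_pos: [449.8, 264.9, 72.0]
tcp_rot: [-3.141, -0.0, 1.642]
ft_force: [-8.1, -0.0, 16.2]
opening: 0.004
grip_force: 7.9
```

Call:
arm_command:
  targets:
    - [0, 0, 1, 0, 0]
    - [0, 0, 1, 0, 0]

```text
t: 4.1
eef_pos: [449.8, 265.0, 71.8]
tcp_rot: [3.141, -0.0, 1.642]
ft_force: [-10.0, -2.5, 27.3]
opening: 0.004
grip_force: 13.5
```

Call:
arm_command:
  targets:
    - [0, 0, -20, 0, 0]
    - [0, 0, -60, 0, 0]
    - [0, 0, -105, 0, 0.7]
    - [-4, 45, -105, 0, 0.7]
    - [-8, 94, -105, 0, 0.7]

```text
t: 4.6
eef_pos: [545.8, 264.1, 177.8]
tcp_rot: [3.137, -0.001, 1.644]
ft_force: [0.3, 1.2, 0.9]
opening: 0.196
grip_force: 0.0
```

Call:
arm_command:
  targets:
    - [-4, 47, 0, 0, 0.7]
    - [-4, 47, 0, 0, 0.7]

```text
t: 4.8
eef_pos: [596.3, 262.3, 174.5]
tcp_rot: [3.139, -0.0, 1.64]
ft_force: [-1.9, -0.2, -0.5]
opening: 0.369
grip_force: 0.0
```

Run:
```python
from h import *
t=snap("top");s=snap("scene");pickle.dump((t,s),open("1.pkl","wb"))
a=cv2.resize(t["frame"][160:310,120:320],(800,600))[:300]; a=cv2.resize(t["frame"][170:300,130:290],(490,398)); b=cv2.resize(s["frame"][150:290,330:480],(427,398))
o=np.hstack([a,b]);o=cv2.resize(o,(800,int(398*800/o.shape[1])));cv2.imwrite("pics/hover.png",o[:,:,::-1])
st=env.state();print(st["eef_pos"],st["tcp_rot"],st["ft_force"])
```

```text
[591.92919366 262.66828468 174.2233054 ] [-3.14101576e+00  2.47025575e-04  1.64152125e+00] [ 0.06611545  0.4435631  -0.76579557]
```

View pics/hover.png

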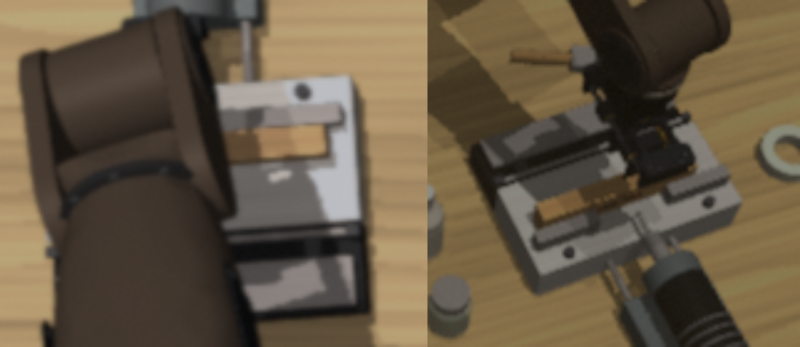

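The hover view shows the open gripper straddling the rail at its middle. In the scene half the rail runs from (540,212) to (690,170), and the fence gap lies behind it. I now lower and grip.

Call:
arm_command:
  targets:
    - [0, -1, 0, 0, 0.7]
    - [0, -1, 15, 0, 0.7]
    - [0, -1, 35, 0, 0.7]
    - [0, -1, 60, 0, 0.7]
    - [0, -1, 80, 0, 0.7]

```text
t: 5.4
eef_pos: [589.4, 263.3, 94.2]
tcp_rot: [-3.141, 0.0, 1.643]
ft_force: [-0.2, -0.1, -0.6]
opening: 0.699
grip_force: 0.0
```

Call:
arm_command:
  targets:
    - [0, 0, 8, 0, 0.7]
    - [0, 0, 14, 0, 0.7]
    - [0, 0, 14, 0, 0.25]
    - [0, 0, 14, 0, 0.2]
    - [0, 0, 14, 0, 0.1]

```text
t: 5.9
eef_pos: [591.1, 263.2, 81.5]
tcp_rot: [3.14, -0.0, 1.642]
ft_force: [-0.1, 0.2, 0.2]
opening: 0.505
grip_force: 0.0
```

Call:
arm_command:
  targets:
    - [0, 0, 0, 0, 0]
    - [0, 0, 0, 0, 0]
    - [0, 0, 0, 0, 0]
    - [0, 0, 0, 0, 0]
    - [0, 0, 0, 0, 0]

```text
t: 6.4
eef_pos: [591.2, 263.1, 81.0]
tcp_rot: [3.141, -0.0, 1.642]
ft_force: [1.9, -0.0, 4.7]
opening: 0.315
grip_force: 30.0
```

The opening of 0.315 is 30 mm, which matches the rail's width, so the rail is held. I lift it clear.

Call:
arm_command:
  targets:
    - [0, 0, -10, 0, 0]
    - [0, 0, -30, 0, 0]
    - [0, 0, -60, 0, 0]
    - [0, 0, -95, 0, 0]
    - [0, 0, -130, 0, 0]

```text
t: 6.9
eef_pos: [590.0, 262.9, 211.7]
tcp_rot: [-3.14, 0.001, 1.642]
ft_force: [0.6, 0.1, -1.9]
opening: 0.311
grip_force: 30.0
```

Run:
```python
from h import *
s=env.state();print(s["eef_pos"],s["tcp_rot"],s["opening"],s["grip_force"],s["ft_force"])
c=pickle.load(open("top0.pkl","rb")); hsv=cv2.cvtColor(c["frame"],cv2.COLOR_RGB2HSV)
m=cv2.inRange(hsv,(5,130,80),(13,255,255)); 
for v in(222,235,245,255,265):
    u=np.where(m[v,345:445])[0]+345; L=u[u<395];R=u[u>400]
    if len(L)and len(R): print(v,len(L),len(R),onz(c,L.mean(),v,40)[:2].round(1),onz(c,R.mean(),v,40)[:2].round(1))
```

```text
[590.039071   262.90383527 211.7262372 ] [-3.13970960e+00  5.12956681e-04  1.64246494e+00] 0.3110617200396917 29.999814927577972 [ 0.6151838   0.11143544 -1.85627291]
222 6 7 [ 607.3 -173. ] [ 606.8 -313.5]
235 7 6 [ 570.9 -176.7] [ 570.5 -316.8]
245 6 7 [ 543.1 -180.5] [ 542.6 -320.4]
255 6 7 [ 515.3 -182.8] [ 514.8 -322.5]
265 6 7 [ 487.7 -185.2] [ 487.2 -324.6]
```

Call:
arm_command:
  targets:
    - [-25, -4, 0, 0, 0]
    - [-65, -10, 0, 0, 0]
    - [-108, -16, 0, 0, 0]
    - [-151, -22, 0, 0, 0]
    - [-194, -28, 0, 0, 0]

```text
t: 7.4
eef_pos: [575.8, 66.1, 210.7]
tcp_rot: [-3.14, -0.0, 1.643]
ft_force: [1.2, -0.2, -2.5]
opening: 0.315
grip_force: 30.0
```

Call:
arm_command:
  targets:
    - [-43, -6, 0, 0, 0]
    - [-86, -12, 0, 0, 0]
    - [-129, -18, 0, 0, 0]
    - [-172, -24, 0, 0, 0]
    - [-215, -31, 0, 0, 0]

```text
t: 7.9
eef_pos: [560.4, -150.6, 210.8]
tcp_rot: [-3.141, -0.0, 1.642]
ft_force: [2.1, 1.0, -3.2]
opening: 0.313
grip_force: 30.0
```

Call:
arm_command:
  targets:
    - [-43, -6, 0, 0, 0]
    - [-75, -11, 0, 0, 0]
    - [-99, -15, 0, 0, 0]
    - [-99, -15, 25, 0, 0]
    - [-99, -15, 55, 0, 0]

```text
t: 8.4
eef_pos: [553.1, -249.8, 155.9]
tcp_rot: [3.14, 0.001, 1.641]
ft_force: [0.7, 0.2, -2.9]
opening: 0.312
grip_force: 30.0
```

Call:
arm_command:
  targets:
    - [0, 0, 25, 0, 0]
    - [0, 0, 45, 0, 0]
    - [0, 0, 60, 0, 0]
    - [0, 0, 70, 0, 0]
    - [0, 0, 70, 0, 0]

```text
t: 8.9
eef_pos: [552.7, -248.5, 84.6]
tcp_rot: [-3.139, -0.001, 1.642]
ft_force: [-0.1, -0.3, -1.9]
opening: 0.312
grip_force: 30.0
```

Call:
arm_command:
  targets:
    - [0, 0, 10, 0, 0]
    - [0, 0, 18, 0, 0]
    - [0, 0, 23, 0, 0]
    - [0, 0, 25, 0, 0]
    - [0, 0, 25, 0, 0]

```text
t: 9.4
eef_pos: [553.3, -248.9, 60.4]
tcp_rot: [-3.141, -0.0, 1.642]
ft_force: [0.7, 0.2, -2.1]
opening: 0.316
grip_force: 30.0
```

Run:
```python
from h import *
s=snap("scene");t=snap("top")
a=cv2.resize(t["frame"][170:300,320:470],(460,398)); b=cv2.resize(s["frame"][215:335,200:330],(432,398))
o=np.hstack([a,b]);o=cv2.resize(o,(800,int(398*800/o.shape[1])));cv2.imwrite("pics/place.png",o[:,:,::-1])
st=env.state();print(st["eef_pos"],st["ft_force"])
```

```text
[ 553.44170719 -248.97318659   60.85825563] [ 0.45471302 -0.59294971 -2.26386861]
```

View pics/place.png

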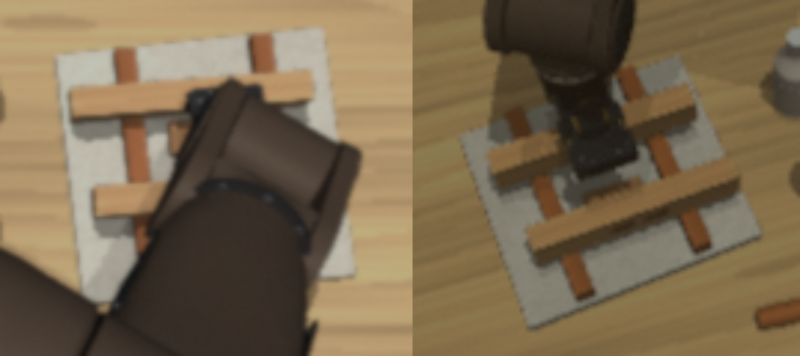

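The picture shows the held rail over both bearers, in the scene half from (490,165) to (695,105). It is parallel to the finished rail, with a clear gap between them. I lower it gently.

Call:
arm_command:
  targets:
    - [0, 0, 3, 0, 0]
    - [0, 0, 5, 0, 0]
    - [0, 0, 7, 0, 0]
    - [0, 0, 8, 0, 0]
    - [0, 0, 8, 0, 0]

```text
t: 10.0
eef_pos: [553.2, -248.9, 52.5]
tcp_rot: [-3.141, -0.0, 1.642]
ft_force: [0.7, -0.1, -3.2]
opening: 0.313
grip_force: 30.0
```

Call:
arm_command:
  targets:
    - [0, 0, 0.5, 0, 0]
    - [0, 0, 1, 0, 0]
    - [0, 0, 1, 0, 0]

```text
t: 10.3
eef_pos: [553.3, -248.9, 51.6]
tcp_rot: [3.142, 0.0, 1.642]
ft_force: [0.3, 0.5, -2.5]
opening: 0.312
grip_force: 30.0
```

Call:
arm_command:
  targets:
    - [0, 0, 0.5, 0, 0]
    - [0, 0, 1, 0, 0]
    - [0, 0, 1, 0, 0]

```text
t: 10.6
eef_pos: [553.4, -248.9, 51.0]
tcp_rot: [3.141, 0.0, 1.642]
ft_force: [-2.0, 0.8, 3.7]
opening: 0.313
grip_force: 30.0
```

Call:
arm_command:
  targets:
    - [0, 0, 0, 0, 0.35]
    - [0, 0, 0, 0, 0.4]
    - [0, 0, 0, 0, 0.5]
    - [0, 0, 0, 0, 0.55]
    - [0, 0, 0, 0, 0.55]

```text
t: 11.1
eef_pos: [553.4, -249.0, 50.6]
tcp_rot: [3.141, 0.0, 1.642]
ft_force: [0.4, 0.4, -0.1]
opening: 0.537
grip_force: 0.0
```

Call:
arm_command:
  targets:
    - [0, 0, -5, 0, 0.55]
    - [0, 0, -20, 0, 0.55]
    - [0, 0, -50, 0, 0.55]
    - [0, 0, -95, 0, 0.55]
    - [0, 0, -140, 0, 0.55]

```text
t: 11.6
eef_pos: [553.0, -248.7, 192.3]
tcp_rot: [-3.141, -0.0, 1.642]
ft_force: [1.4, 0.2, 0.7]
opening: 0.55
grip_force: 0.0
```

Call:
arm_command:
  targets:
    - [-45, 0, -10, 0, 0.55]
    - [-90, 0, -20, 0, 0.55]
    - [-135, 0, -20, 0, 0.55]
    - [-180, 0, -20, 0, 0.55]
    - [-225, 0, -20, 0, 0.55]

```text
t: 12.1
eef_pos: [569.2, -475.1, 211.3]
tcp_rot: [3.141, 0.0, 1.642]
ft_force: [-0.2, -0.6, 1.3]
opening: 0.552
grip_force: 0.0
```

Call:
arm_command:
  targets:
    - [-45, -20, 0, 0, 0.55]
    - [-90, -40, 0, 0, 0.55]
    - [-120, -60, 0, 0, 0.55]
    - [-120, -60, 0, 0, 0.55]

```text
t: 12.5
eef_pos: [514.8, -601.4, 209.9]
tcp_rot: [-3.141, 0.0, 1.638]
ft_force: [0.5, 0.0, -0.0]
opening: 0.55
grip_force: 0.0
```

Run:
```python
from h import *
c=snap("top");s=snap("scene"); f=c["frame"]
cv2.imwrite("pics/end.png",cv2.resize(f[165:305,135:465],(792,336))[:,:,::-1])
cv2.imwrite("pics/ends.png",cv2.resize(s["frame"][160:335,200:480],(800,500))[:,:,::-1])
hsv=cv2.cvtColor(f,cv2.COLOR_RGB2HSV)
for b in((340,190,440,216),(340,218,442,260)):
    x0,y0,x1,y1=b;m=cv2.inRange(hsv[y0:y1,x0:x1],(14,80,120),(28,255,255))
    k=max(cv2.findContours(m,0,1)[0],key=cv2.contourArea);B=cv2.boxPoints(cv2.minAreaRect(k))+[x0,y0]
    P=np.array([onz(c,u,v,84)[:2] for u,v in B]);print(P.mean(0).round(1),P.round(0).tolist())
st=env.state();print(st["t"],st["eef_pos"],st["ft_force"])
```

```text
[ 652.5 -224.9] [[660.0, -105.0], [676.0, -344.0], [645.0, -345.0], [629.0, -107.0]]
[ 553.2 -246.1] [[560.0, -127.0], [577.0, -363.0], [546.0, -365.0], [529.0, -129.0]]
12.6 [ 517.52500943 -597.70056427  210.45176992] [-0.36094645 -0.85740995  0.11567717]
```

View pics/end.png

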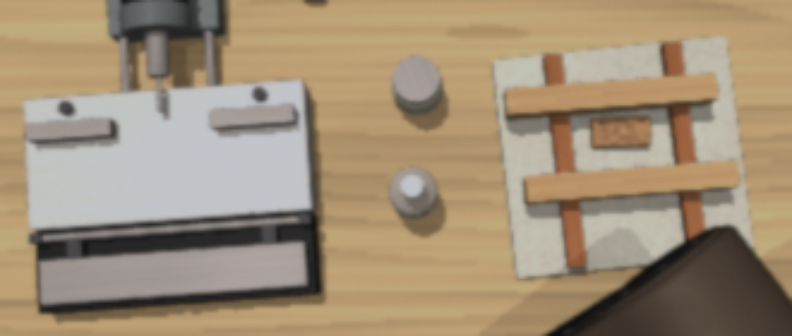

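View pics/ends.png

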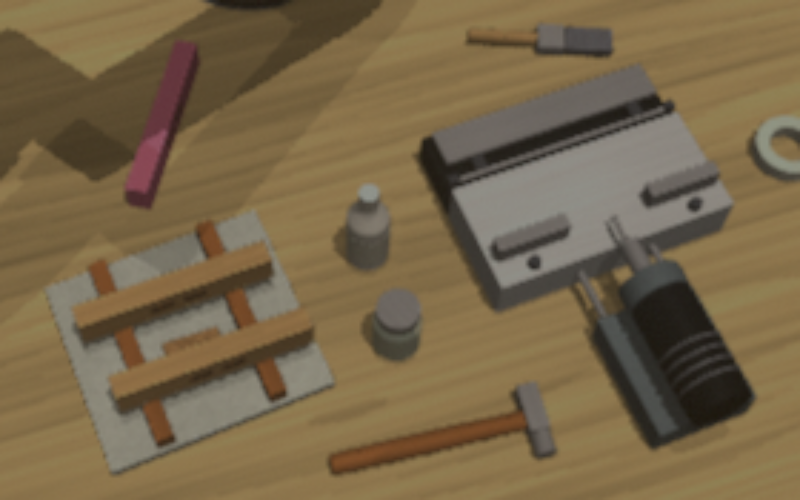

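The pictures show the bar down and level, at (175,272) in the top view. The moved rail lies flat across both bearers at (630,182), parallel to the finished rail. The finished rail reads the same position as before, and the other things look unmoved.

```bash
python3 -c "
from cell import env
print(env.job_done())"
```

```text
the job is handed in; nothing more can be done
None
```

The job is handed in at about 12.6 s, its verdict not shown: the bar was pressed home near its middle (72 mm, on its stop), and the rail lies across both bearers, parallel to and about 100 mm in front of the finished rail, at a spot I judged to be the middle of the free space.

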